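# Close the coffee grinder and hold its lid at the half-turn

### The arm

A 6-joint arm with a two-finger parallel gripper is mounted at the origin on the work surface. World frame = base frame: x ahead of the robot, y to its left, z up, the work surface at z = 0. Lengths are in m, angles in rad, forces in N, time in s.
With the tool pointing down it reaches from about 0.35 to 0.875 m from the base axis. Payload 15.5 kg.
Tool frame: the origin (TCP) lies on the centre line of the jaws, within the pads' length; the fingertips stand nose_length ahead of it and the grasp point (between the pads) is the TCP (nose_length is the distance from the TCP to the fingertips, in m); x points along the fingers, y is the direction in which the jaws open and shut, and the axes are right-handed (so a half turn about x gives the same grasp; the last joint's range is limited). The gripper opens to 85 mm and grips with 20 to 120 N. Pads are 22 mm wide; open, the fingers measure 114 mm over their backs; the gripper's body (76 mm by 85 mm) begins 54 mm behind the grasp point. The pads swing forward as they close: fully open they stand 13 mm farther back than shut.
Start: joints at [1.022, 0.494, 1.345, -0, 1.302, -0.096], TCP at [0.273, 0.562, 0.25] pointing down, gripper open.
Joint ranges: [-2.91, 2.91], [-0.82, 2.16], [0.22, 2.67], [-1.22, 4.37], [0.12, 2.79], [-3.08, 3.08]. Speed limits (rad/s): [1.89, 1.89, 2.57, 3.01, 3.01, 3.01].

### API

Orientations are given as a unit quaternion [x, y, z, w].
In Python, from rig import * gives the robot as it stands.
- The arm moves only by the shell command python3 -m pendant 'ROWS' [FORCE]. ROWS is JSON, a list of rows, each an object of numbers: "wx", "wy", "wz": the turn, a rotation vector about the tool's x, y, z in degrees; "dx", "dy", "dz": the shift along the tool's x, y, z in m; "fingers": the opening, from -1 (shut) to 1 (fully open). A call has 1 to 12 rows; each row shifts and turns the commanded pose from where the row before left it, along the tool's axes as they then stand; what a row does not reach is not made up. A row lasts 1/12 s, in which the tool goes at most 41.7 mm and 7.16 degrees, less where a joint would pass 70% of its speed; a pose out of reach is approached as far as the arm can. A call is refused whole if a number of a shift passes 0.0417 or a number of a turn 7.16, either way. A call with a gripper value outside its range is refused whole. The fingers move at their own pace and stop on an object; FORCE is the grip in N (left out, the last holds). Time passes only in rows, so rows that do not move let the fingers close. It gives the time, the measured TCP pose, the force and the opening at its end, in the units of the state.
- sense(): the state, without advancing time (a new reading comes with each control period).
- capture(name): name is "scene" or "top" or "wrist"; returns the picture (400x640x3 uint8, blue, green, red); there is no depth.
- camera_params(name): a dict with "K" (3x3 intrinsics, pixels), "k1" (the pictures are not rectified: a ray, as slopes to the right and down, at radius r is drawn at 1 + k1 r^2 times it, then the intrinsics apply), "xyz" and "orientation" of the camera in the world. Camera axes: x right, y down, z forward; pixel columns grow to the right and rows downward; lengths in m; the calibration is good to about 2 mm. A picture is of the moment at which its call begins: read the wrist's pose just before it. camera_params takes no time and is no camera call; for the wrist camera it gives the pose at the moment of the call.
- sign_off(): hands the job in, once; it reports no verdict.
Trained networks look in the newest picture that a camera, given by its name, has taken for a name from the list of things; names that differ only in an ending like _2 or _b are one class to them, and where a whole thing is asked for, a point or a joint stands for the part that bears it (a point fixed in the world has none). Each returns a list of dicts, best first, with "p" (0 to 1); they miss things now and then, are a little off and sometimes report something else, mostly with a low value. They report only what shows in the picture. A call takes as long as a camera call. They do not tell look-alikes from the thing itself.
- look_for(camera, name): "box" ([left, top, width, height] in pixels, round what is visible of it).
- masks_of(camera, name): "region" (400x640 bool, what is visible of it) and "box" ([left, top, width, height] in pixels, round what is visible of it).
The state is a dict: "time": time; "joint_positions": joint angles; "joint_velocities": joint speeds; "joint_torque": joint torques, N m; "tcp_pos": TCP position; "eef_rot": TCP orientation; "contact_force": force on the tool from outside, world axes, zero at the start; "ft_torque": the same for the moment, N m; "opening": finger opening in m.
Only numpy, scipy, OpenCV 4.12 (cv2) and the standard library are available. Lean on these libraries where they do the work, as an engineer would, in place of code of your own. Each camera call takes 0.05 s, during which the arm holds its last target.

### The job

Close up the loaded coffee grinder: first push its grounds drawer fully shut, then set the bayonet lid into the mouth on top, its two lugs down through the notches at the white marks, until the disc sits flush on the rim. Twist the lid clockwise against its spring until the white line on its grip points at the orange half-way marks, never as far as the red lock marks, and finish still gripping it there so that it cannot spring back. Leave the two tumblers and the grey box where they are.

Things in the scene. Friction and masses are not known exactly. Their poses are not given: they have to be found in the camera images.
- grinder: White coffee grinder, fixed. Origin on the table under the mouth's axis; x points from drawer front to back, z up. Low base 190 x 130 mm, 76 mm tall, from 130 mm in front of the axis (-x) to 60 mm behind it, drawer in its front; tower 120 x 122 mm about the axis up to 150 mm; on it a round dark collar, 120 mm outside diameter, top at 190 mm.
- mouth (a point): Centre of the mouth on the collar's top plane, 190 mm above the table; axes as the grinder. Bore 69 mm diameter between steel lips 6 mm thick; below them 94 mm wide, 36 mm deep in all. Two opposite notches in the lips, 21 mm wide or more, lie at the white marks (grinder +x and -x). The lid's disc rests on the lips, flush on the rim; turned, its lugs pass under the lips.
- entry_mark: Pair of white marks on the collar rim, 53 mm either side of the mouth axis, along the body's x axis (both +x and -x, parallel to the grinder's x axis): the line on the lid's grip points at them when its lugs are in the notches. Origin at the mouth centre.
- half_mark: Pair of orange marks on the collar rim, along this body's x axis (both ways), 45 degrees clockwise (seen from above) of the white ones: the half-way position. Origin at the mouth centre.
- lock_mark: Pair of red marks on the collar rim, along this body's x axis, 90 degrees clockwise of the white ones, where the lid would lock at its end stop. Not to be reached. Origin at the mouth centre.
- switch_ring (a joint): Turn (rad, clockwise from above) of the sprung ring inside the collar that the lid's lugs push round. 0 at rest; it follows once the lid has turned about 0.15 from the white marks, so reads about 0.64 with the lid at the orange marks; end stop 1.43 (red marks). The spring pushes back with 0.05 N m at 0, 0.2 N m at the orange marks, and returns the lid if it is let go.
- drawer (a joint): Opening of the grounds drawer (m): 0 fully shut, grows as it comes out towards the grinder's -x; starts 0.02 to 0.045 open. Sliding friction about 1.5 N; it stays where it is left.
- drawer_pull (a point): Centre of the front end of the drawer's brass knob, 26 mm diameter, 40 mm above the table; it moves with the drawer. The knob stands 24 mm out from a wooden drawer front 126 mm wide, from 6 to 66 mm above the table.
- lid: Loose black lid, 180 g, standing on its plug. Origin under the plug, z up, x along the grip bar. Plug 66 mm diameter, lowest 8 mm tapered to 52. Two lugs along +x/-x, 14 mm wide, 44 mm from axis to tip, 9.5 to 15.5 mm up. Disc 94 mm diameter, 24 to 31 mm up. Grip bar 60 x 14 mm, 31 to 61 mm up, white line on top. Half a turn looks and fits the same. Seated, its origin is 166 mm above the table.
- tumbler_a: Upright glass tumbler, 72 mm rim diameter, 100 mm tall, origin under its centre. Leave alone.
- tumbler_b: Second, equal glass tumbler. Leave alone.
- coffee_box: Closed grey box 140 x 90 x 60 mm, origin under its centre. Leave alone.
Mind the look-alikes: they are no part of the job. What is meant by the lid is not green or purple, and is the larger of those in its own colour.

How it is judged:
By the outcome, as a careful person would: the job done as asked, in the order asked, and still so for the second after the job is handed in, while the arm keeps its last pose, push and grip.
It also fails if it takes over 54 s, if anything falls off the work surface, if the arm or the gripper's body presses on something with over 40 N, if the wrist force passes 120 N, or if a joint passes its speed limit or range.

## Working session

There is one attempt and no reset: what is moved stays moved. The work goes in short steps, Python scripts to look and compute and a shell command to move; the robot and the scene stay as the last step left them, time stands still between calls to the robot, and variables do not carry over. Pictures are saved under pics/ and viewed, and the job is handed in when it is done.

```bash
ls; mkdir -p pics
python3 - <<'E'
from rig import *
import cv2
s=sense();print(s)
for n in ["scene","top","wrist"]:
    print(n,camera_params(n)); cv2.imwrite(f"pics/{n}0.png",capture(n))
print(sense()['time'])
E
```

```text
pics
{'time': 0.0, 'joint_positions': array([ 1.02250447e+00,  4.94193378e-01,  1.34613975e+00,  1.40055525e-05,
        1.30247736e+00, -9.54936656e-02]), 'joint_velocities': array([ 0.00214402, -0.00078177, -0.00042077, -0.00119179,  0.00149205,
       -0.00108669]), 'joint_torque': array([-4.25882918e-04, -8.82168460e+01, -3.83858621e+01, -2.92407221e-04,
        1.02047410e-02,  4.71608041e-05]), 'tcp_pos': array([0.27324204, 0.56173531, 0.24969097]), 'eef_rot': array([ 0.15831855,  0.68920245, -0.15913244,  0.68892096]), 'contact_force': array([-0.57833432, -0.52742929,  0.35988416]), 'ft_torque': array([ 0.00416243, -0.06003607, -0.01610019]), 'opening': 0.08515870408541888}
scene {'K': array([[397.99115884,   0.        , 319.16654148],
       [  0.        , 397.99115884, 202.63293783],
       [  0.        ,   0.        ,   1.        ]]), 'k1': 0.017020821700084312, 'xyz': array([ 0.94778751, -0.68846652,  0.856455  ]), 'orientation': array([ 0.88141954,  0.25203944, -0.10605329, -0.38513429])}
top {'K': array([[370.03016157,   0.        , 321.95364394],
       [  0.        , 370.03016157, 201.46223437],
       [  0.        ,   0.        ,   1.        ]]), 'k1': -0.05502506212625914, 'xyz': array([ 0.40749871, -0.02523664,  1.08375931]), 'orientation': array([-0.70283233,  0.70830514, -0.04755811,  0.04548378])}
wrist {'K': array([[317.77303827,   0.        , 321.18663863],
       [  0.        , 317.77303827, 200.5328061 ],
       [  0.        ,   0.        ,   1.        ]]), 'k1': -0.058386547153192456, 'xyz': array([0.21218562, 0.59235877, 0.37317985]), 'orientation': array([0.83964568, 0.52526653, 0.07305032, 0.11727683])}
0.15
```

View pics/scene0.png

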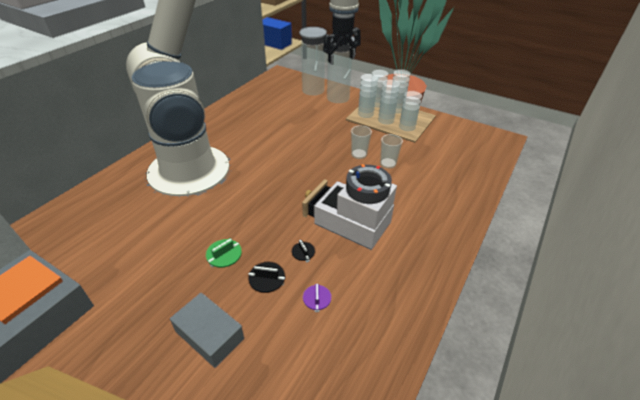

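View pics/top0.png

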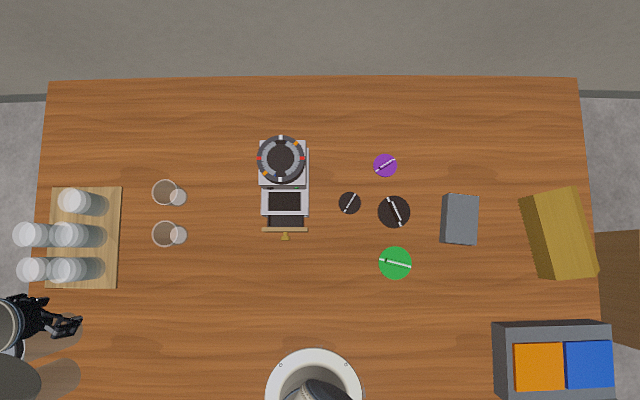

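View pics/wrist0.png

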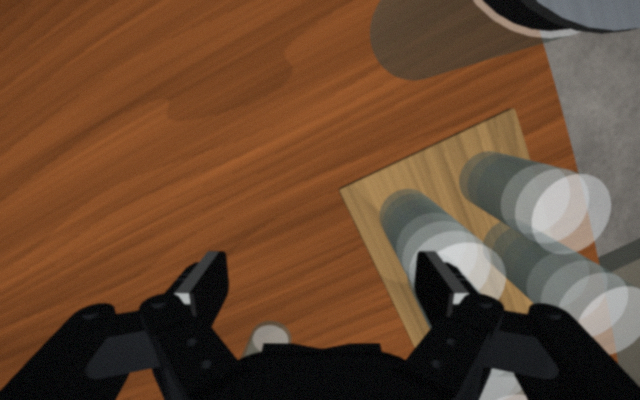

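The top view has four possible lids: green (395,263), purple (385,165), small black (349,203) and large black (394,212). The one meant is the large black one, since it is neither green nor purple and is the larger of the two blacks. The grinder's mouth is at (281,158) and the brass knob at (285,237), with the drawer open. I'll confirm on enlarged crops.

```bash
cat > h.py <<'E'
import numpy as np, cv2
from scipy.spatial.transform import Rotation as R
from rig import *
def px2plane(cam,u,v,z,P=None):
    P=P or camera_params(cam); K=P['K'];k=P['k1']
    a=np.array([(u-K[0,2])/K[0,0],(v-K[1,2])/K[1,1]]); s=a.copy()
    for _ in range(20): s=a/(1+k*(s@s))
    d=R.from_quat(P['orientation']).apply([s[0],s[1],1]); o=np.array(P['xyz'])
    return o+d*(z-o[2])/d[2]
def proj(cam,p,P=None):
    P=P or camera_params(cam); K=P['K'];k=P['k1']
    c=R.from_quat(P['orientation']).inv().apply(np.array(p)-P['xyz']); s=c[:2]/c[2]
    s=s*(1+k*(s@s)); return K[:2,:2]@s+K[:2,2]
E
python3 - <<'E'
from h import *
t=cv2.imread('pics/top0.png'); s=cv2.imread('pics/scene0.png')
cv2.imwrite('pics/c1.png',cv2.resize(t[120:250,240:420],None,fx=4.4,fy=4.4,interpolation=cv2.INTER_CUBIC))
cv2.imwrite('pics/c2.png',cv2.resize(s[150:310,240:420],None,fx=3.7,fy=3.7,interpolation=cv2.INTER_CUBIC))
E
```

```text
(no output)
```

View pics/c1.png

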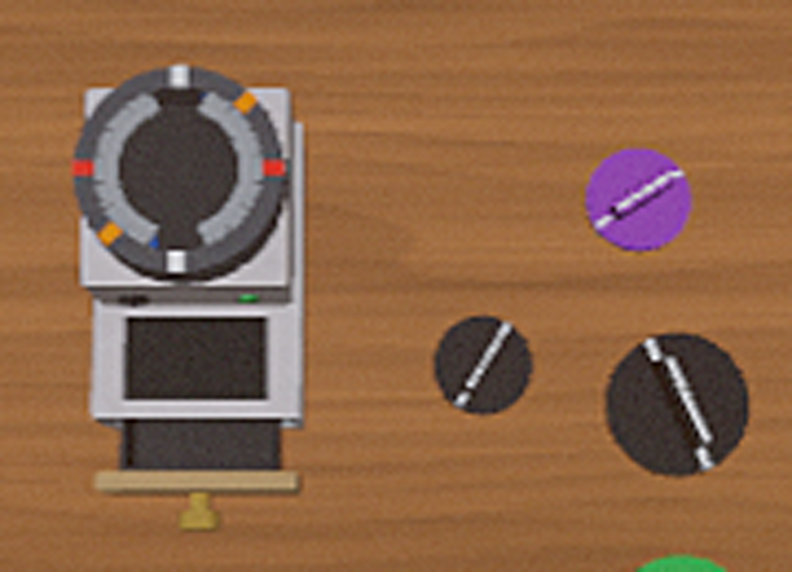

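View pics/c2.png

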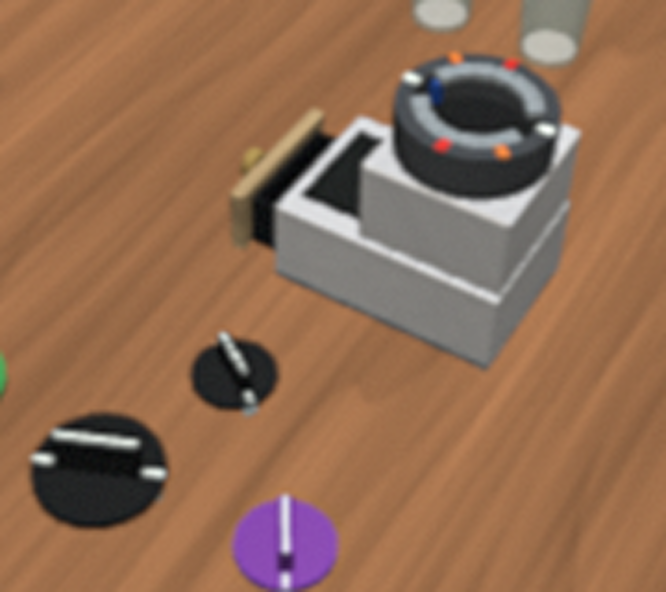

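Run:
```python
from h import *
f=lambda c,x0,y0,s:((c[0]+.5)/s-.5+x0,(c[1]+.5)/s-.5+y0)
A=lambda c:f(c,240,120,4.4); B=lambda c:f(c,240,150,3.7)
for cam,F,m in [('top',A,dict(wf=(179,76),wn=(177,261),rl=(83,168),rr=(273,168),of=(245,101),on=(111,233))),
                ('scene',B,dict(wn=(412,77),wf=(545,129),rl=(511,64),rr=(443,145),of=(503,152),on=(456,58)))]:
    q={k:px2plane(cam,*F(v),.19) for k,v in m.items()}
    for a,b in(('wn','wf'),('rl','rr'),('on','of')):
        d=q[b]-q[a]; print(cam,a,((q[a]+q[b])/2).round(4),'len',np.linalg.norm(d).round(4),'ang',np.degrees(np.arctan2(d[1],d[0])).round(1))
# lid
t=cv2.imread('pics/top0.png');s=cv2.imread('pics/scene0.png')
for cam,img,box in(('top',t,(370,185,420,238)),('scene',s,(245,258,290,296))):
    x0,y0,x1,y1=box;m=np.zeros(img.shape[:2],np.uint8);sub=img[y0:y1,x0:x1].astype(int)
    sat=sub.max(2)-sub.min(2)
    m[y0:y1,x0:x1]=((sat<40))*255
    n,l,st,c=cv2.connectedComponentsWithStats(m);i=1+st[1:,4].argmax()
    cs,_=cv2.findContours((l==i).astype(np.uint8),0,1);h=cv2.convexHull(max(cs,key=len))[:,0]
    P=np.array([px2plane(cam,*p,.031)[:2] for p in h]); (c0,r0)=cv2.minEnclosingCircle((P*1000).astype(np.float32))
    print(cam,'lid',st[i],c0,r0)
for cam,F,pts in(('top',A,[(652,349),(706,459)]),('scene',B,[(43,459),(153,473)])):
    a,b=[px2plane(cam,*F(p),.031) for p in pts]; d=b-a; print(cam,'line disc',(a+b)/2,np.linalg.norm(d),np.degrees(np.arctan2(d[1],d[0])))
for cam,F,pts in(('top',A,[(669,360),(709,441)]),('scene',B,[(57,434),(138,443)])):
    a,b=[px2plane(cam,*F(p),.061) for p in pts]; d=b-a; print(cam,'line grip',(a+b)/2,np.linalg.norm(d),np.degrees(np.arctan2(d[1],d[0])))
print('knob',px2plane('top',*A((198,521)),.04), 'front L/R',px2plane('top',*A((95,490)),.066),px2plane('top',*A((298,488)),.066))
print('base front L/R',px2plane('top',*A((93,416)),.076),px2plane('top',*A((302,414)),.076))
q=sense();print(R.from_quat(q['eef_rot']).as_matrix().round(3))
for k in('tumbler_a','coffee_box'):
    print(k,[ (d['box'],d['p']) for d in look_for('top',k)])
```

```text
top wn [0.636  0.0746 0.19  ] len 0.107 ang -0.1
top rl [0.6358 0.0747 0.19  ] len 0.1072 ang -90.5
top on [0.6366 0.0744 0.19  ] len 0.1065 ang -44.7
scene wn [0.6337 0.0769 0.19  ] len 0.1067 ang -1.0
scene rl [0.6346 0.0765 0.19  ] len 0.1077 ang -90.1
scene on [0.635  0.0766 0.19  ] len 0.108 ang -45.5
top lid [378 196  32  32 817] (516.5803833007812, -233.87892150878906) 46.8365364074707
scene lid [248 262  37  31 893] (517.1221923828125, -235.01390075683594) 49.15766906738281
top line disc [ 0.51665674 -0.23497597  0.031     ] 0.07949918826992909 -155.48995812271525
scene line disc [ 0.51471622 -0.23337718  0.031     ] 0.07738710627960381 23.231592085733368
top line grip [ 0.51565856 -0.23545772  0.061     ] 0.056954154368215035 -155.3916216572657
scene line grip [ 0.51642634 -0.23196245  0.061     ] 0.05562657912394831 24.202214518487658
knob [0.44285576 0.07692588 0.04      ] front L/R [0.46169445 0.13890367 0.066     ] [0.46206688 0.01201058 0.066     ]
base front L/R [0.50716301 0.13911952 0.076     ] [0.5074627  0.00902122 0.076     ]
[[-0.     0.437  0.899]
 [-0.001  0.899 -0.437]
 [-1.    -0.001 -0.   ]]
tumbler_a [([149.8, 222.8, 40.0, 22.1], 0.91), ([150.0, 178.7, 38.3, 29.1], 0.62)]
coffee_box [([264.4, 214.0, 42.4, 27.4], 0.35)]
```

```bash
python3 -c "
import rig;print([n for n in dir(rig) if n[0]!='_']);print(getattr(rig,'nose_length',None))"
python3 -m pendant '[{"dy":-0.031,"dz":0.026,"fingers":-1},{"dy":-0.031,"dz":0.026,"fingers":-1},{"dy":-0.031,"dz":0.026,"fingers":-1},{"dy":-0.031,"dz":0.026,"fingers":-1},{"dy":-0.031,"dz":0.026,"fingers":-1},{"dy":-0.031,"dz":0.026,"fingers":-1},{"dy":-0.031,"dz":0.026,"fingers":-1},{"dy":-0.031,"dz":0.026,"fingers":-1},{"dy":-0.031,"dz":0.026,"fingers":-1},{"dy":-0.031,"dz":0.026,"fingers":-1},{"dy":-0.031,"dz":0.026,"fingers":-1},{"dy":-0.031,"dz":0.026,"fingers":-1}]' 40
```

```text
['IKError', 'camera_params', 'capture', 'look_for', 'masks_of', 'nose_length', 'sense', 'sign_off']
0.019validation failed for argument at $[0]...
```

```bash
python3 -m pendant '[{"wx":0,"wy":0,"wz":0,"dx":0,"dy":-0.031,"dz":0.026,"fingers":-1}]' 40; echo; python3 -c "
from rig import *
print(nose_length,sense()['time'])"
```

```text
time: 0.33
tcp_pos: [0.2826, 0.5267, 0.2499]
eef_rot: [0.159, 0.689, -0.157, 0.689]
contact_force: [-1.2, -1.5, -1.2]
opening: 0.0755

0.019 0.3333
```

```bash
python3 -m pendant '[{"wx":0,"wy":0,"wz":0,"dx":0,"dy":-0.031,"dz":0.026,"fingers":-1},{"wx":0,"wy":0,"wz":0,"dx":0,"dy":-0.031,"dz":0.026,"fingers":-1},{"wx":0,"wy":0,"wz":0,"dx":0,"dy":-0.031,"dz":0.026,"fingers":-1},{"wx":0,"wy":0,"wz":0,"dx":0,"dy":-0.031,"dz":0.026,"fingers":-1},{"wx":0,"wy":0,"wz":0,"dx":0,"dy":-0.031,"dz":0.026,"fingers":-1},{"wx":0,"wy":0,"wz":0,"dx":0,"dy":-0.031,"dz":0.026,"fingers":-1},{"wx":0,"wy":0,"wz":0,"dx":0,"dy":-0.031,"dz":0.026,"fingers":-1},{"wx":0,"wy":0,"wz":0,"dx":0,"dy":-0.031,"dz":0.026,"fingers":-1},{"wx":0,"wy":0,"wz":0,"dx":0,"dy":-0.031,"dz":0.026,"fingers":-1},{"wx":-6.5,"wy":0,"wz":0,"dx":0,"dy":-0.031,"dz":0.024,"fingers":-1},{"wx":-6.5,"wy":0,"wz":0,"dx":0,"dy":0,"dz":0,"fingers":-1},{"wx":-6.5,"wy":0,"wz":0,"dx":0,"dy":0,"dz":0,"fingers":-1}]' 40
python3 - <<'E'
from h import *
s=sense();print(s['tcp_pos'],R.from_quat(s['eef_rot']).as_matrix().round(3),s['joint_positions'].round(2))
E
```

```text
time: 1.33
tcp_pos: [0.379, 0.1358, 0.2504]
eef_rot: [0.046, 0.706, -0.046, 0.706]
contact_force: [0.3, 1.0, 0.5]
opening: -0.0001
[0.37898424 0.13581095 0.25041094] [[ 0.     0.13   0.992]
 [-0.     0.992 -0.13 ]
 [-1.    -0.     0.   ]] [ 0.2   0.18  1.85 -0.    1.11 -1.24]
```

```bash
python3 -m pendant '[{"wx":-6.5,"wy":0,"wz":0,"dx":0,"dy":0,"dz":0,"fingers":-1},{"wx":0,"wy":0,"wz":0,"dx":0,"dy":0,"dz":0,"fingers":-1},{"wx":0,"wy":0,"wz":0,"dx":0,"dy":0,"dz":0,"fingers":-1}]'
python3 - <<'E'
from h import *
s=sense();print(s['tcp_pos'],R.from_quat(s['eef_rot']).as_matrix().round(3),s['joint_positions'].round(2))
E
```

```text
time: 1.58
tcp_pos: [0.3785, 0.1376, 0.2503]
eef_rot: [0.008, 0.707, -0.008, 0.707]
contact_force: [0.2, 0.2, 0.2]
opening: -0.0
[0.37854205 0.13761269 0.25031243] [[ 0.     0.022  1.   ]
 [ 0.     1.    -0.022]
 [-1.     0.     0.   ]] [ 0.2   0.18  1.85 -0.    1.11 -1.35]
```

```bash
python3 -m pendant '[{"wx":-1.2,"wy":0,"wz":0,"dx":0.02,"dy":-0.03,"dz":0.01,"fingers":-1},{"wx":0,"wy":0,"wz":0,"dx":0.025,"dy":-0.03,"dz":0.01,"fingers":-1},{"wx":0,"wy":0,"wz":0,"dx":0.04,"dy":0,"dz":0,"fingers":-1},{"wx":0,"wy":0,"wz":0,"dx":0.04,"dy":0,"dz":0,"fingers":-1},{"wx":0,"wy":0,"wz":0,"dx":0.04,"dy":0,"dz":0,"fingers":-1},{"wx":0,"wy":0,"wz":0,"dx":0.03,"dy":0,"dz":0,"fingers":-1},{"wx":0,"wy":0,"wz":0,"dx":0.01,"dy":0,"dz":0,"fingers":-1},{"wx":0,"wy":0,"wz":0,"dx":0,"dy":0,"dz":0,"fingers":-1},{"wx":0,"wy":0,"wz":0,"dx":0,"dy":0,"dz":0,"fingers":-1}]'
python3 - <<'E'
from h import *
s=sense();print(s['tcp_pos'],R.from_quat(s['eef_rot']).as_matrix().round(3),s['contact_force'])
cv2.imwrite('pics/w1.png',capture('wrist'))
E
```

```text
time: 2.33
tcp_pos: [0.3978, 0.0776, 0.0451]
eef_rot: [-0.0, 0.708, 0.0, 0.707]
contact_force: [-0.0, -0.6, 0.4]
opening: 0.0003
[0.3978496  0.07763692 0.04511399] [[-0.001 -0.     1.   ]
 [-0.     1.     0.   ]
 [-1.    -0.    -0.001]] [-0.03640565 -0.5600353   0.42055029]
```

View pics/w1.png

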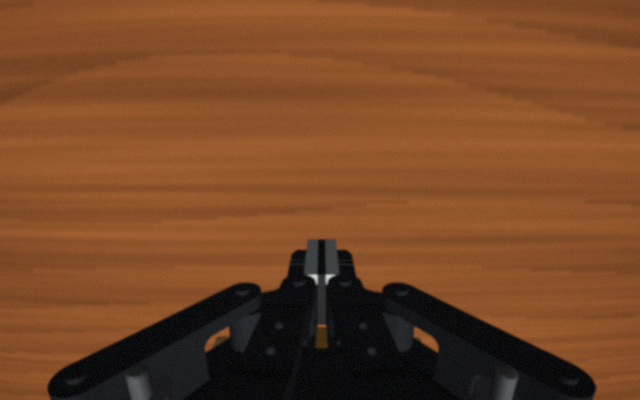

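```bash
python3 -m pendant '[{"wx":0,"wy":0,"wz":0,"dx":0,"dy":0,"dz":0.02,"fingers":-1},{"wx":0,"wy":0,"wz":0,"dx":0,"dy":0,"dz":0.012,"fingers":-1},{"wx":0,"wy":0,"wz":0,"dx":0,"dy":0,"dz":0.007,"fingers":-1},{"wx":0,"wy":0,"wz":0,"dx":0,"dy":0,"dz":0.007,"fingers":-1},{"wx":0,"wy":0,"wz":0,"dx":0,"dy":0,"dz":0.007,"fingers":-1}]'
python3 - <<'E'
from h import *
s=sense();print(s['tcp_pos'],s['contact_force'])
cv2.imwrite('pics/t1.png',cv2.resize(capture('top')[120:250,240:420],None,fx=4.4,fy=4.4,interpolation=cv2.INTER_CUBIC))
E
```

```text
time: 2.8
tcp_pos: [0.4513, 0.0777, 0.046]
eef_rot: [-0.001, 0.707, 0.001, 0.707]
contact_force: [-2.3, -0.7, 1.7]
opening: 0.0
[0.45128057 0.07770697 0.04604609] [-2.31829863 -0.70768529  1.68430263]
```

View pics/t1.png

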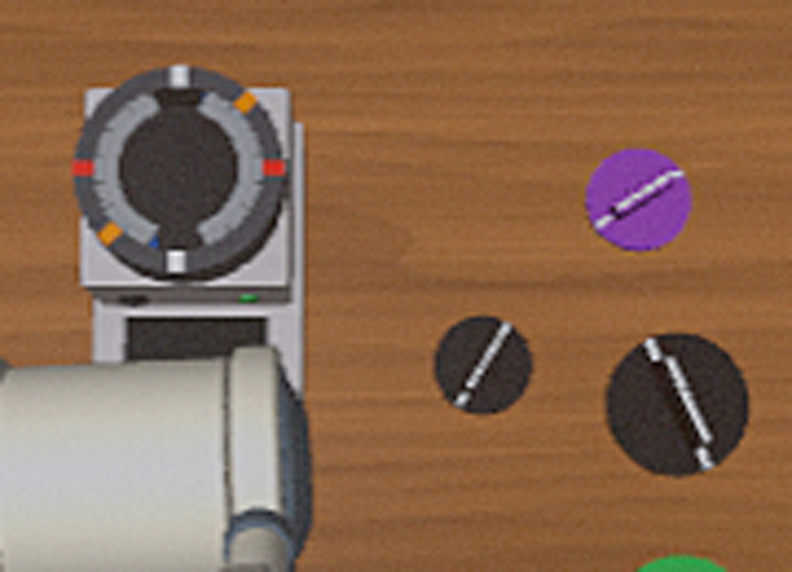

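The fingers are pushing the drawer with about 2 N. The arm hides the drawer from the top camera, so I'll push on until the force rises.

```bash
for i in 1; do :; done; python3 -m pendant '[{"wx":0,"wy":0,"wz":0,"dx":0,"dy":0,"dz":0.006,"fingers":-1},{"wx":0,"wy":0,"wz":0,"dx":0,"dy":0,"dz":0.004,"fingers":-1},{"wx":0,"wy":0,"wz":0,"dx":0,"dy":0,"dz":0.003,"fingers":-1}]'; python3 -m pendant '[{"wx":0,"wy":0,"wz":0,"dx":0,"dy":0,"dz":0.003,"fingers":-1}]';python3 -m pendant '[{"wx":0,"wy":0,"wz":0,"dx":0,"dy":0,"dz":0.003,"fingers":-1}]'
```

```text
time: 3.1
tcp_pos: [0.4587, 0.0776, 0.0448]
eef_rot: [-0.001, 0.711, 0.001, 0.703]
contact_force: [-34.4, -0.1, 22.7]
opening: -0.0003
time: 3.18
tcp_pos: [0.4589, 0.0776, 0.0445]
eef_rot: [-0.001, 0.713, 0.001, 0.701]
contact_force: [-47.0, 0.6, 33.7]
opening: 0.0001
time: 3.27
tcp_pos: [0.459, 0.0776, 0.0443]
eef_rot: [-0.001, 0.715, 0.001, 0.7]
contact_force: [-57.9, 0.3, 32.9]
opening: 0.0001
```

```bash
python3 -m pendant '[{"wx":0,"wy":0,"wz":0,"dx":0,"dy":0,"dz":-0.01,"fingers":-1},{"wx":0,"wy":0,"wz":0,"dx":0,"dy":0,"dz":-0.02,"fingers":-1},{"wx":0,"wy":0,"wz":0,"dx":-0.01,"dy":0,"dz":-0.02,"fingers":-1},{"wx":0,"wy":0,"wz":0,"dx":-0.04,"dy":-0.0,"dz":0,"fingers":1},{"wx":0,"wy":0,"wz":0,"dx":-0.04,"dy":-0.02,"dz":0,"fingers":1},{"wx":0,"wy":0,"wz":0,"dx":-0.035,"dy":-0.035,"dz":0.01,"fingers":1},{"wx":0,"wy":0,"wz":0,"dx":0,"dy":-0.038,"dz":0.01,"fingers":1},{"wx":0,"wy":0,"wz":0,"dx":0,"dy":-0.038,"dz":0.01,"fingers":1}]'
python3 - <<'E'
from h import *
s=sense();print(s['tcp_pos'],R.from_quat(s['eef_rot']).as_matrix().round(3),s['contact_force'])
cv2.imwrite('pics/t2.png',cv2.resize(capture('top')[120:250,240:420],None,fx=4.4,fy=4.4,interpolation=cv2.INTER_CUBIC))
E
```

```text
time: 3.93
tcp_pos: [0.4498, -0.0472, 0.1635]
eef_rot: [-0.002, 0.706, 0.001, 0.709]
contact_force: [1.6, 0.5, -0.1]
opening: 0.0604
[ 0.44984427 -0.04724935  0.16353101] [[ 0.004 -0.004  1.   ]
 [-0.001  1.     0.004]
 [-1.    -0.001  0.004]] [ 1.58605612  0.47903788 -0.10895504]
```

View pics/t2.png

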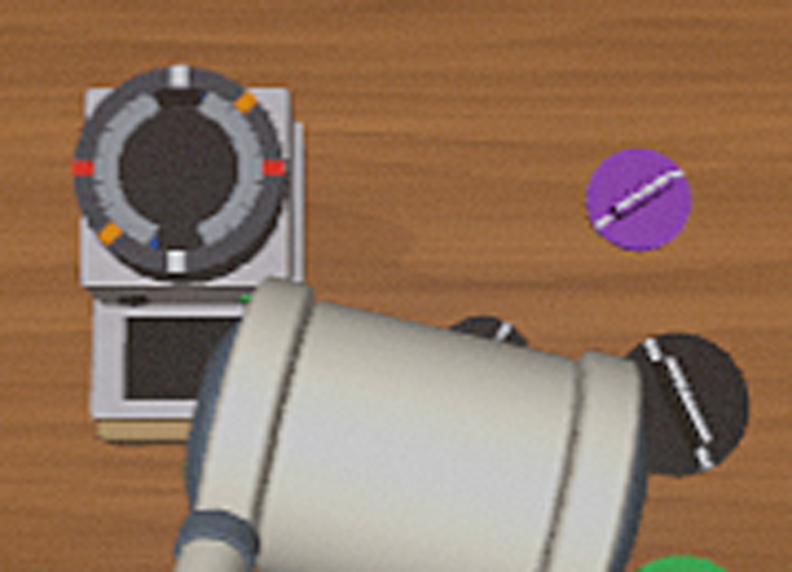

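```bash
python3 -m pendant '[{"wx":0,"wy":0,"wz":0,"dx":0,"dy":-0.037,"dz":0.013,"fingers":1},{"wx":0,"wy":0,"wz":0,"dx":0,"dy":-0.037,"dz":0.013,"fingers":1},{"wx":0,"wy":0,"wz":0,"dx":0,"dy":-0.037,"dz":0.013,"fingers":1},{"wx":0,"wy":0,"wz":0,"dx":0,"dy":-0.037,"dz":0.013,"fingers":1},{"wx":0,"wy":0,"wz":0,"dx":0,"dy":-0.037,"dz":0.013,"fingers":1},{"wx":-6,"wy":0,"wz":0,"dx":0,"dy":0,"dz":0,"fingers":1},{"wx":-6,"wy":0,"wz":0,"dx":0,"dy":0,"dz":0,"fingers":1},{"wx":-6,"wy":0,"wz":0,"dx":0,"dy":0,"dz":0,"fingers":1},{"wx":-6,"wy":0,"wz":0,"dx":0,"dy":0,"dz":0,"fingers":1},{"wx":0,"wy":0,"wz":0,"dx":0,"dy":0,"dz":0,"fingers":1},{"wx":0,"wy":0,"wz":0,"dx":0,"dy":0,"dz":0,"fingers":1}]'
python3 - <<'E'
from h import *
s=sense();print(s['tcp_pos'],R.from_quat(s['eef_rot']).as_matrix().round(3),s['contact_force'])
cv2.imwrite('pics/w2.png',capture('wrist'));cv2.imwrite('pics/t3.png',cv2.resize(capture('top')[120:250,240:420],None,fx=4.4,fy=4.4,interpolation=cv2.INTER_CUBIC))
E
```

```text
time: 4.9
tcp_pos: [0.5141, -0.2306, 0.1613]
eef_rot: [-0.147, 0.692, 0.147, 0.692]
contact_force: [-0.8, 0.1, -0.2]
opening: 0.0853
[ 0.51412482 -0.23063803  0.16133236] [[-0.    -0.406  0.914]
 [ 0.     0.914  0.406]
 [-1.     0.    -0.   ]] [-0.82749111  0.14384202 -0.22755351]
```

View pics/w2.png

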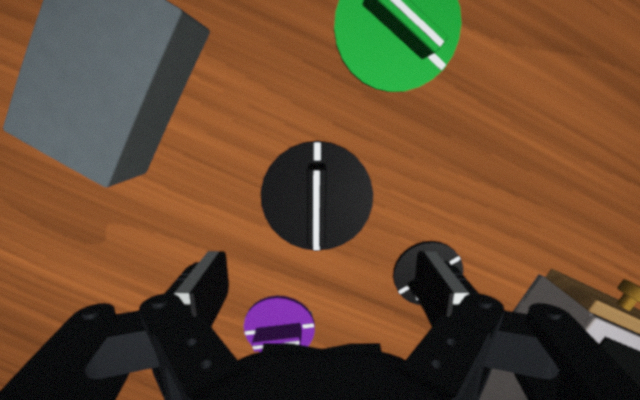

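View pics/t3.png

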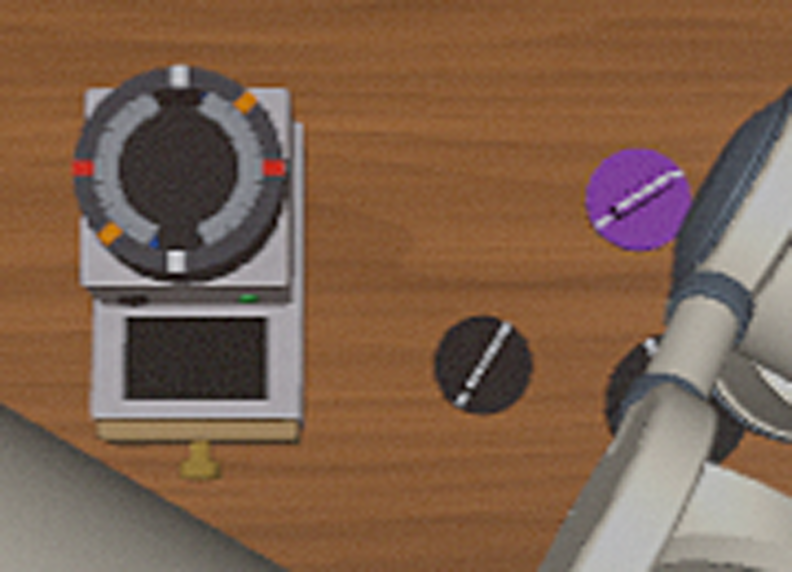

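The drawer front sits flush against the base, with the knob at crop (199,462). The wrist view shows the large black lid at (317,196), its line upright, between the fingers. I'll refine its pose from this picture.

Run:
```python
from h import *
s=sense();img=cv2.imread('pics/w2.png');P=camera_params('wrist')
x0,y0,x1,y1=245,130,390,262;sub=img[y0:y1,x0:x1].astype(int)
m=np.zeros(img.shape[:2],np.uint8);m[y0:y1,x0:x1]=((sub.max(2)-sub.min(2))<30)*255
n,l,st,c=cv2.connectedComponentsWithStats(m);i=1+st[1:,4].argmax()
cs,_=cv2.findContours((l==i).astype(np.uint8),0,1);h=cv2.convexHull(max(cs,key=len))[:,0]
W=np.array([px2plane('wrist',*p,.031,P)[:2] for p in h]);c0,r0=cv2.minEnclosingCircle((W*1000).astype(np.float32));print(st[i],c0,r0)
# line on grip: whites
w=((img.min(2)>150)).astype(np.uint8);w[:, :300]=0;w[:,335:]=0;w[:165]=0;w[255:]=0
ys,xs=np.nonzero(w);print(ys.min(),ys.max(),xs.min(),xs.max())
top=px2plane('wrist',xs[ys<ys.min()+5].mean(),ys.min(),.061,P);bot=px2plane('wrist',xs[ys>ys.max()-5].mean(),ys.max(),.061,P)
print(top,bot,(top+bot)/2,np.linalg.norm(top-bot),np.degrees(np.arctan2(*(bot-top)[1::-1])))
for z,p in((.031,(317,143)),): print(px2plane('wrist',*p,z,P))
```

```text
[ 261  141  112  110 9387] (517.6392211914062, -233.31695556640625) 46.86473846435547
171 249 313 319
[ 0.49166372 -0.24476863  0.061     ] [ 0.54725731 -0.22076462  0.061     ] [ 0.51946052 -0.23276662  0.061     ] 0.0605544430725249 23.353561973246254
[ 0.47617834 -0.25147225  0.031     ]
```

```bash
python3 -m pendant '[{"wx":0,"wy":0,"wz":0,"dx":0.035,"dy":-0.002,"dz":0.001,"fingers":1},{"wx":0,"wy":0,"wz":0,"dx":0.035,"dy":-0.002,"dz":0.001,"fingers":1},{"wx":0,"wy":0,"wz":0,"dx":0.028,"dy":0,"dz":0,"fingers":1},{"wx":0,"wy":0,"wz":0,"dx":0.01,"dy":0,"dz":0,"fingers":0.2},{"wx":0,"wy":0,"wz":0,"dx":0,"dy":0,"dz":0,"fingers":-0.3},{"wx":0,"wy":0,"wz":0,"dx":0,"dy":0,"dz":0,"fingers":-1},{"wx":0,"wy":0,"wz":0,"dx":0,"dy":0,"dz":0,"fingers":-1},{"wx":0,"wy":0,"wz":0,"dx":0,"dy":0,"dz":0,"fingers":-1},{"wx":0,"wy":0,"wz":0,"dx":0,"dy":0,"dz":0,"fingers":-1},{"wx":0,"wy":0,"wz":0,"dx":0,"dy":0,"dz":0,"fingers":-1}]' 70
python3 - <<'E'
from h import *
s=sense();print(s['tcp_pos'],R.from_quat(s['eef_rot']).as_matrix().round(3),s['contact_force'],s['opening'])
cv2.imwrite('pics/w3.png',capture('wrist'))
E
```

```text
time: 5.83
tcp_pos: [0.5183, -0.2339, 0.0548]
eef_rot: [-0.148, 0.691, 0.147, 0.692]
contact_force: [-2.0, 1.0, 10.2]
opening: 0.0124
[ 0.51827861 -0.23385365  0.05483204] [[ 0.002 -0.409  0.912]
 [-0.001  0.912  0.409]
 [-1.    -0.002  0.001]] [-1.99237571  0.95101477 10.21522394] 0.01241762328963568
```

View pics/w3.png

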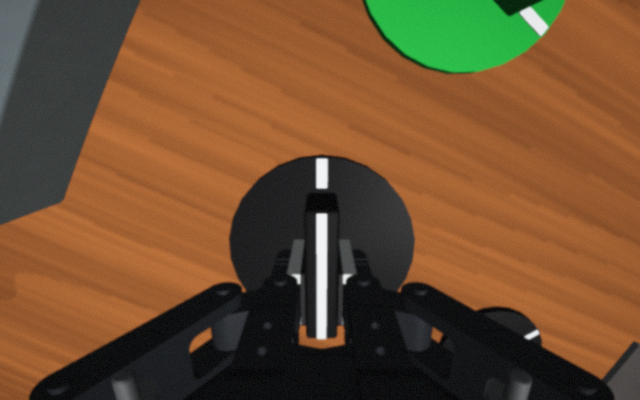

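```bash
python3 - <<'E'
from h import *
s=sense();P=camera_params('wrist')
M=R.from_quat(s['eef_rot']).as_matrix()
for u,v,z in((322,155.5,.031),(229.5,240,.031),(415,240,.031),(321.5,212.5,.061),(321.5,339,.061)):
    print((u,v),(M.T@(px2plane('wrist',u,v,z,P)-s['tcp_pos'])).round(4))
E
python3 -m pendant '[{"wx":0,"wy":0,"wz":0,"dx":-0.02,"dy":0,"dz":0,"fingers":-1},{"wx":0,"wy":0,"wz":0,"dx":-0.04,"dy":0,"dz":0,"fingers":-1},{"wx":0,"wy":0,"wz":0,"dx":-0.04,"dy":0,"dz":0,"fingers":-1},{"wx":0,"wy":0,"wz":0,"dx":-0.04,"dy":0,"dz":0,"fingers":-1},{"wx":0,"wy":0,"wz":0,"dx":-0.04,"dy":0,"dz":0,"fingers":-1},{"wx":0,"wy":0,"wz":0,"dx":-0.03,"dy":0,"dz":0,"fingers":-1},{"wx":6.1,"wy":0,"wz":0,"dx":0,"dy":0,"dz":0,"fingers":-1},{"wx":6.1,"wy":0,"wz":0,"dx":0,"dy":0,"dz":0,"fingers":-1},{"wx":6.1,"wy":0,"wz":0,"dx":0,"dy":0,"dz":0,"fingers":-1},{"wx":6.1,"wy":0,"wz":0,"dx":0,"dy":0,"dz":0,"fingers":-1},{"wx":0,"wy":0,"wz":0,"dx":0,"dy":0,"dz":0,"fingers":-1}]'
python3 - <<'E'
from h import *
s=sense();print(s['tcp_pos'],R.from_quat(s['eef_rot']).as_matrix().round(3),s['contact_force'],s['opening'])
E
```

```text
(322, 155.5) [ 0.0238  0.0001 -0.0479]
(229.5, 240) [ 0.0239 -0.0464 -0.0055]
(415, 240) [ 0.0238  0.0469 -0.0056]
(321.5, 212.5) [-0.0062 -0.0001 -0.0299]
(321.5, 339) [-0.0061 -0.0001  0.0292]
time: 6.8
tcp_pos: [0.5175, -0.2335, 0.2642]
eef_rot: [0.003, 0.707, -0.004, 0.707]
contact_force: [-0.7, -0.3, -0.6]
opening: 0.0124
[ 0.51750117 -0.2334594   0.26416867] [[ 0.001  0.01   1.   ]
 [-0.     1.    -0.01 ]
 [-1.    -0.     0.001]] [-0.73450349 -0.31321502 -0.61746125] 0.012372933622752817
```

```bash
python3 -m pendant '[{"wx":0,"wy":0,"wz":0,"dx":-0.02,"dy":0.03,"dz":0.02,"fingers":-1},{"wx":0,"wy":0,"wz":0,"dx":-0.016,"dy":0.03,"dz":0.02,"fingers":-1},{"wx":0,"wy":0,"wz":0,"dx":0,"dy":0.034,"dz":0.022,"fingers":-1},{"wx":0,"wy":0,"wz":0,"dx":0,"dy":0.034,"dz":0.022,"fingers":-1},{"wx":0,"wy":0,"wz":0,"dx":0,"dy":0.034,"dz":0.022,"fingers":-1},{"wx":0,"wy":0,"wz":0,"dx":0,"dy":0.034,"dz":0.022,"fingers":-1},{"wx":0,"wy":0,"wz":0,"dx":0,"dy":0.034,"dz":0.022,"fingers":-1},{"wx":0,"wy":0,"wz":0,"dx":0,"dy":0.034,"dz":0.022,"fingers":-1},{"wx":0,"wy":0,"wz":0,"dx":0,"dy":0.034,"dz":0.022,"fingers":-1},{"wx":0,"wy":0,"wz":0,"dx":0,"dy":0.01,"dz":0.01,"fingers":-1},{"wx":0,"wy":0,"wz":0,"dx":0,"dy":0,"dz":0,"fingers":-1},{"wx":0,"wy":0,"wz":0,"dx":0,"dy":0,"dz":0,"fingers":-1}]'
python3 - <<'E'
from h import *
s=sense();print(s['tcp_pos'],R.from_quat(s['eef_rot']).as_matrix().round(3))
cv2.imwrite('pics/w4.png',capture('wrist'));print(camera_params('wrist')['xyz'],s['joint_positions'].round(2))
E
```

```text
time: 7.8
tcp_pos: [0.7229, 0.0743, 0.2992]
eef_rot: [-0.0, 0.707, -0.0, 0.707]
contact_force: [-0.3, -1.1, -1.6]
opening: 0.0126
[0.72293621 0.07429766 0.2991896 ] [[-0. -0.  1.]
 [-0.  1.  0.]
 [-1. -0. -0.]]
[0.65451698 0.07377138 0.42285551] [ 0.02  0.61  0.99 -0.    1.54 -1.55]
```

View pics/w4.png

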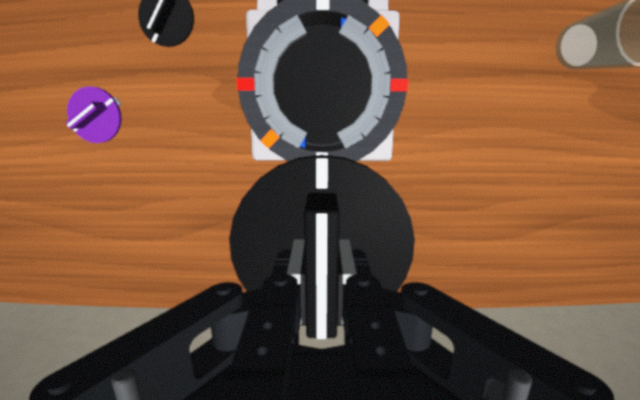

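Run:
```python
from h import *
img=cv2.imread('pics/w4.png');P=camera_params('wrist');h=cv2.cvtColor(img,cv2.COLOR_BGR2HSV)
red=((h[...,0]<6)|(h[...,0]>174))&(h[...,1]>170)&(h[...,2]>110)
org=(h[...,0]>10)&(h[...,0]<22)&(h[...,1]>180)&(h[...,2]>190)
q=[]
for nm,m in(('red',red),('or',org)):
    m=m.copy();m[160:]=0;m[:,:225]=0;m[:,420:]=0
    n,l,st,c=cv2.connectedComponentsWithStats(m.astype(np.uint8))
    k=sorted(range(1,n),key=lambda i:-st[i,4])[:2];a,b=[px2plane('wrist',*c[i],.19,P) for i in k]
    d=a-b;print(nm,c[k].round(1),st[k,4],((a+b)/2).round(4),np.linalg.norm(d).round(4),np.degrees(np.arctan2(d[1],d[0])).round(2))
a=px2plane('wrist',321.5,212.5,.3055,P);b=px2plane('wrist',321.5,339,.3055,P);print('lid',(a+b)/2,np.degrees(np.arctan2(*(b-a)[1::-1])))
a=px2plane('wrist',229.5,240,.2754,P);b=px2plane('wrist',415,240,.2754,P);print('lid y',(a+b)/2)
print(px2plane('wrist',322,155.5,.2754,P)+[.047,0,0])
```

```text
red [[244.9  83.6]
 [399.   84.5]] [206 203] [0.6363 0.0743 0.19  ] 0.1075 -90.43
or [[378.6  25.5]
 [269.4 138.4]] [205 170] [0.6363 0.0742 0.19  ] 0.1069 134.62
lid [0.72226047 0.07375551 0.3055    ] -0.07688942426781355
lid y [0.71709427 0.07416087 0.2754    ]
[0.72171167 0.0740716  0.2754    ]
```

```bash
python3 -m pendant '[{"wx":0.4,"wy":0,"wz":0,"dx":0,"dy":0,"dz":-0.03,"fingers":-1},{"wx":0,"wy":0,"wz":0,"dx":0,"dy":0,"dz":-0.035,"fingers":-1},{"wx":0,"wy":0,"wz":0,"dx":0,"dy":0.0005,"dz":-0.021,"fingers":-1},{"wx":0,"wy":0,"wz":0,"dx":0.025,"dy":0,"dz":0,"fingers":-1},{"wx":0,"wy":0,"wz":0,"dx":0.02,"dy":0,"dz":0,"fingers":-1},{"wx":0,"wy":0,"wz":0,"dx":0,"dy":0,"dz":0,"fingers":-1},{"wx":0,"wy":0,"wz":0,"dx":0,"dy":0,"dz":0,"fingers":-1}]'
python3 - <<'E'
from h import *
s=sense();print(s['tcp_pos'],R.from_quat(s['eef_rot']).as_matrix().round(3))
cv2.imwrite('pics/s5.png',cv2.resize(capture('scene')[120:260,280:440],None,fx=4,fy=4,interpolation=cv2.INTER_CUBIC))
E
```

```text
time: 8.43
tcp_pos: [0.6362, 0.0739, 0.2546]
eef_rot: [0.004, 0.708, -0.004, 0.707]
contact_force: [0.3, 0.7, -0.1]
opening: 0.0128
[0.63617698 0.07388679 0.25455185] [[-0.001  0.011  1.   ]
 [-0.     1.    -0.011]
 [-1.    -0.    -0.001]]
```

View pics/s5.png

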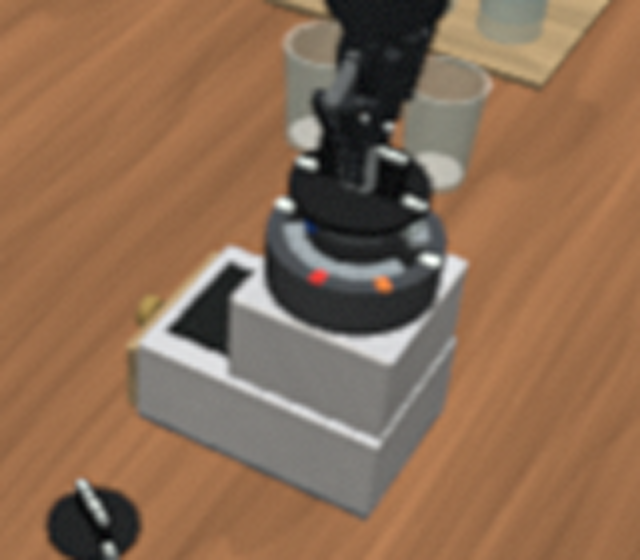

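```bash
python3 -m pendant '[{"wx":-0.2,"wy":0,"wz":0,"dx":0.008,"dy":0.0007,"dz":0.0004,"fingers":-1},{"wx":0,"wy":0,"wz":0,"dx":0.006,"dy":0,"dz":0,"fingers":-1},{"wx":0,"wy":0,"wz":0,"dx":0.004,"dy":0,"dz":0,"fingers":-1},{"wx":0,"wy":0,"wz":0,"dx":0,"dy":0,"dz":0,"fingers":-1}]'
python3 -c "
from rig import *
s=sense();print(s['tcp_pos'],s['contact_force'],s['ft_torque'])"
```

```text
time: 8.82
tcp_pos: [0.637, 0.0755, 0.2354]
eef_rot: [0.003, 0.708, -0.003, 0.707]
contact_force: [0.4, 0.5, -1.5]
opening: 0.013
[0.63700941 0.0755276  0.23544655] [ 0.39378247  0.52624219 -1.54011283] [-0.01628312 -0.00581049  0.01840984]
```

```bash
python3 -m pendant '[{"wx":0,"wy":0,"wz":0,"dx":0.003,"dy":0,"dz":0,"fingers":-1},{"wx":0,"wy":0,"wz":0,"dx":0.003,"dy":0,"dz":0,"fingers":-1},{"wx":0,"wy":0,"wz":0,"dx":0,"dy":0,"dz":0,"fingers":-1}]'
python3 -c "
from rig import *
s=sense();print(s['tcp_pos'],s['contact_force'],s['ft_torque'])"
```

```text
time: 9.07
tcp_pos: [0.6372, 0.0756, 0.2298]
eef_rot: [0.003, 0.707, -0.003, 0.707]
contact_force: [0.6, 0.5, -1.8]
opening: 0.0125
[0.63716337 0.07556338 0.22984611] [ 0.64364596  0.49948081 -1.82150277] [-0.01075827 -0.02698602 -0.00607094]
```

```bash
python3 -m pendant '[{"wx":0,"wy":0,"wz":0,"dx":0.003,"dy":0,"dz":0,"fingers":-1},{"wx":0,"wy":0,"wz":0,"dx":0.003,"dy":0,"dz":0,"fingers":-1},{"wx":0,"wy":0,"wz":0,"dx":0.0015,"dy":0,"dz":0,"fingers":-1},{"wx":0,"wy":0,"wz":0,"dx":0,"dy":0,"dz":0,"fingers":-1}]'
python3 -c "
from rig import *
s=sense();print(s['tcp_pos'],s['contact_force'],s['ft_torque'])"
```

```text
time: 9.4
tcp_pos: [0.6371, 0.0755, 0.2224]
eef_rot: [0.003, 0.707, -0.003, 0.707]
contact_force: [-0.4, -0.9, 0.1]
opening: 0.0124
[0.63714785 0.0755271  0.22244017] [-0.35976486 -0.90858027  0.07705679] [-0.01457761  0.01084584 -0.00511122]
```

```bash
python3 -m pendant '[{"wx":0,"wy":0,"wz":0,"dx":0.001,"dy":0,"dz":0,"fingers":-1},{"wx":0,"wy":0,"wz":0,"dx":0.001,"dy":0,"dz":0,"fingers":-1},{"wx":0,"wy":0,"wz":0,"dx":0,"dy":0,"dz":0,"fingers":-1}]'
python3 - <<'E'
from h import *
s=sense();print(s['tcp_pos'],s['contact_force'],s['ft_torque'])
cv2.imwrite('pics/s6.png',cv2.resize(capture('scene')[120:260,280:440],None,fx=4,fy=4,interpolation=cv2.INTER_CUBIC))
E
```

```text
time: 9.65
tcp_pos: [0.6375, 0.0755, 0.221]
eef_rot: [0.003, 0.707, -0.003, 0.707]
contact_force: [-0.1, 0.1, -1.5]
opening: 0.0126
[0.63745268 0.07553275 0.22100971] [-0.09209224  0.11870298 -1.52231477] [ 0.01366912 -0.00684656 -0.00374567]
```

View pics/s6.png

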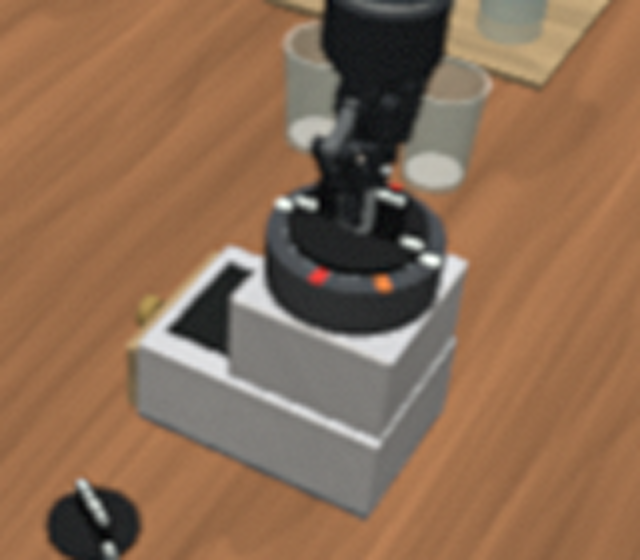

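The lid is in the mouth and its line meets the white marks at (284,204) and (430,260). There is no contact force yet, so I'll lower it in small steps until there is.

```bash
python3 -m pendant '[{"wx":0,"wy":0,"wz":0,"dx":0.0007,"dy":0,"dz":0,"fingers":-1},{"wx":0,"wy":0,"wz":0,"dx":0,"dy":0,"dz":0,"fingers":-1}]'
python3 -m pendant '[{"wx":0,"wy":0,"wz":0,"dx":0.0007,"dy":0,"dz":0,"fingers":-1},{"wx":0,"wy":0,"wz":0,"dx":0,"dy":0,"dz":0,"fingers":-1}]'
```

```text
time: 9.87
tcp_pos: [0.6375, 0.0756, 0.2209]
eef_rot: [0.003, 0.707, -0.003, 0.707]
contact_force: [-2.6, 1.2, 8.0]
opening: 0.0125
time: 10.03
tcp_pos: [0.6374, 0.0756, 0.2209]
eef_rot: [0.003, 0.707, -0.003, 0.708]
contact_force: [-6.8, 0.7, 15.7]
opening: 0.0126
```

```bash
python3 -m pendant '[{"wx":0,"wy":0,"wz":0,"dx":-0.0006,"dy":0,"dz":0,"fingers":-1},{"wx":3,"wy":0,"wz":0,"dx":0,"dy":0,"dz":0,"fingers":-1},{"wx":4,"wy":0,"wz":0,"dx":0,"dy":0,"dz":0,"fingers":-1},{"wx":4,"wy":0,"wz":0,"dx":0,"dy":0,"dz":0,"fingers":-1},{"wx":4,"wy":0,"wz":0,"dx":0,"dy":0,"dz":0,"fingers":-1}]' 100
python3 - <<'E'
from h import *
s=sense();print(s['tcp_pos'],s['contact_force'],s['ft_torque'],R.from_quat(s['eef_rot']).as_matrix().round(3))
E
```

```text
time: 10.45
tcp_pos: [0.638, 0.0752, 0.221]
eef_rot: [0.096, 0.7, -0.096, 0.701]
contact_force: [1.3, -3.9, 6.7]
opening: 0.012
[0.63803893 0.07516639 0.22095694] [ 1.26902725 -3.87436291  6.73949179] [-0.72212198 -0.06414267  0.29747694] [[ 0.002  0.269  0.963]
 [-0.001  0.963 -0.269]
 [-1.    -0.     0.002]]
```

```bash
python3 -m pendant '[{"wx":5,"wy":0,"wz":0,"dx":0,"dy":0,"dz":0,"fingers":-1},{"wx":5,"wy":0,"wz":0,"dx":0,"dy":0,"dz":0,"fingers":-1},{"wx":5,"wy":0,"wz":0,"dx":0,"dy":0,"dz":0,"fingers":-1},{"wx":5,"wy":0,"wz":0,"dx":0,"dy":0,"dz":0,"fingers":-1},{"wx":5,"wy":0,"wz":0,"dx":0,"dy":0,"dz":0,"fingers":-1},{"wx":0,"wy":0,"wz":0,"dx":0,"dy":0,"dz":0,"fingers":-1}]'
python3 - <<'E'
from h import *
s=sense();print(s['tcp_pos'],s['contact_force'],s['ft_torque'],np.degrees(np.arctan2(*R.from_quat(s['eef_rot']).as_matrix()[1::-1,2])))
cv2.imwrite('pics/w7.png',capture('wrist'))
E
```

```text
time: 10.95
tcp_pos: [0.6376, 0.0747, 0.221]
eef_rot: [0.246, 0.662, -0.247, 0.663]
contact_force: [-1.6, -7.0, 8.8]
opening: 0.0123
[0.63764436 0.07474607 0.22096816] [-1.64271272 -7.00410555  8.83268446] [-1.15973199  0.49052361 -0.03839734] -40.78990941576931
```

View pics/w7.png

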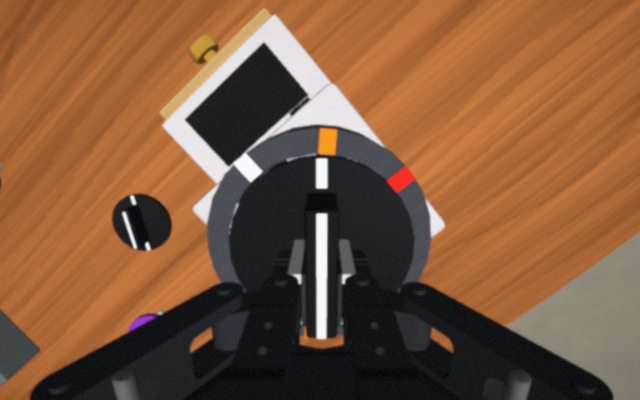

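```bash
python3 -m pendant '[{"wx":4.6,"wy":0,"wz":0,"dx":0,"dy":0,"dz":0,"fingers":-1},{"wx":0,"wy":0,"wz":0,"dx":0,"dy":0,"dz":0,"fingers":-1},{"wx":0,"wy":0,"wz":0,"dx":0,"dy":0,"dz":0,"fingers":-1}]'
cat > chk.py <<'E'
from h import *
import sys
s=sense();print(s['time'],s['tcp_pos'],s['contact_force'],s['ft_torque'],np.degrees(np.arctan2(*R.from_quat(s['eef_rot']).as_matrix()[1::-1,2])),s['opening'])
P=camera_params('wrist');img=capture('wrist');cv2.imwrite('pics/'+sys.argv[1],img);h=cv2.cvtColor(img,cv2.COLOR_BGR2HSV)
m=(h[...,0]>10)&(h[...,0]<22)&(h[...,1]>180)&(h[...,2]>190);m[160:]=0;m[:,:290]=0;m[:,360:]=0
n,l,st,c=cv2.connectedComponentsWithStats(m.astype(np.uint8));i=1+st[1:,4].argmax();o=px2plane('wrist',*c[i],.19,P)
w=(img.min(2)>150);w[:,:305]=0;w[:,338:]=0
def cen(a,b):
    k=w.copy();k[:a]=0;k[b:]=0;ys,xs=np.nonzero(k);return xs.mean(),ys.mean()
d=px2plane('wrist',*cen(160,186),.197,P)
g1=px2plane('wrist',*cen(215,250),.227,P);g2=px2plane('wrist',*cen(300,335),.227,P)
v=g1-g2;print('orange px',c[i],st[i,4],'grip line yaw',np.degrees(np.arctan2(v[1],v[0]))-180)
ctr=np.array([.6363,.0745,0])
for n_,p in(('orange',o),('disc line',d)):
    v=p-ctr;print(n_,p.round(4),np.degrees(np.arctan2(v[1],v[0]))-180,np.hypot(*v[:2]))
E
python3 chk.py w8.png
```

```text
time: 11.25
tcp_pos: [0.6376, 0.0747, 0.221]
eef_rot: [0.271, 0.653, -0.271, 0.654]
contact_force: [-2.2, -6.7, 8.2]
opening: 0.012
11.25 [0.63762198 0.07467777 0.22097273] [-2.15058943 -6.65599131  8.20344046] [-1.1935002   0.52223031  0.02725706] -45.08611824970541 0.011993489239302093
orange px [318.86538462 140.48557692] 416 grip line yaw -45.126506264496896
orange [0.599  0.1133 0.19  ] -46.09047241761718 0.053815029914990264
disc line [0.6099 0.1041 0.197 ] -48.26918536310535 0.039608302636044576
```

View pics/w8.png

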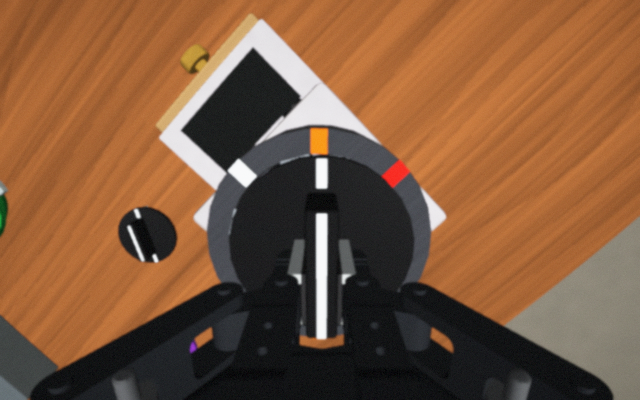

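```bash
python3 -m pendant '[{"wx":0.2,"wy":0,"wz":0,"dx":0,"dy":0,"dz":0,"fingers":-1},{"wx":0,"wy":0,"wz":0,"dx":0,"dy":0,"dz":0,"fingers":-1},{"wx":0,"wy":0,"wz":0,"dx":0,"dy":0,"dz":0,"fingers":-1},{"wx":0,"wy":0,"wz":0,"dx":0,"dy":0,"dz":0,"fingers":-1},{"wx":0,"wy":0,"wz":0,"dx":0,"dy":0,"dz":0,"fingers":-1},{"wx":0,"wy":0,"wz":0,"dx":0,"dy":0,"dz":0,"fingers":-1},{"wx":0,"wy":0,"wz":0,"dx":0,"dy":0,"dz":0,"fingers":-1},{"wx":0,"wy":0,"wz":0,"dx":0,"dy":0,"dz":0,"fingers":-1}]'
python3 chk.py w9.png
python3 - <<'E'
from h import *
s=capture('scene')[100:340,160:440];cv2.imwrite('pics/s9.png',cv2.resize(s,None,fx=2.4,fy=2.4,interpolation=cv2.INTER_CUBIC))
E
```

```text
time: 11.97
tcp_pos: [0.6376, 0.0747, 0.221]
eef_rot: [0.272, 0.652, -0.272, 0.653]
contact_force: [-2.4, -7.1, 7.5]
opening: 0.0122
11.9667 [0.63761392 0.07466264 0.22096723] [-2.41470034 -7.09789212  7.54737049] [-1.22951944  0.5562923   0.13766402] -45.24675999804395 0.012184910958124209
orange px [318.14769976 140.82082324] 413 grip line yaw -45.08772970979581
orange [0.599 0.113 0.19 ] -45.89042023513386 0.053655111301780925
disc line [0.6099 0.104  0.197 ] -48.20932977867528 0.039572040098351406
```

View pics/s9.png

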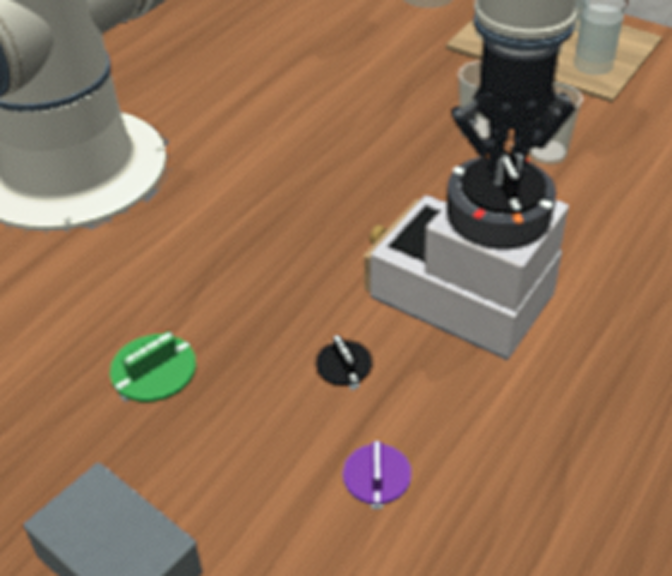

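The scene view shows the lid flush on the collar, with its line at (516,204) pointing at the orange mark at (518,218). The drawer is shut and the other objects are in place. The hold is stable, so I'm handing in.

```bash
python3 -c "
from rig import *
print(sign_off())"
```

```text
the job is handed in; nothing more can be done
None
```

The grinder is closed up as asked, and I handed the job in at about 12 s with the gripper still holding the lid at the orange marks.

- **Drawer:** I pushed it shut first, until it stopped moving. The push peaked at 58 N through the closed fingertips (67 N total at the wrist), harder than needed. The top view then showed the drawer front flush against the base.
- **Lid:** I used the large black one. It went through the notches without jamming, and the disc met the rim within 0.2 mm of the expected height.
- **Twist:** The grip reads -45.2° and the line on the lid -45.1°, against about -45.4° for the orange marks, so it stayed well short of the red ones. It held steady for 0.7 s, pressing down with about 7.5 N at the 100 N grip setting.
- **Tumblers and box:** I never touched them. The last scene view shows the tumblers and the visible part of the box where they were, judged by eye.

**Checks that disagreed or are missing:**
- A check of the disc's line against an assumed mouth centre read about -48°. I put that down to the lid sitting 1–2 mm off that centre and trusted the line itself.
- A steady sideways push of about 7 N remained at the end.
- The spring ring's turn could not be read directly.

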